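# Restock the counter display case

### The arm

A 7-joint arm with a two-finger parallel gripper is mounted at the origin on the work surface. World frame = base frame: x ahead of the robot, y to its left, z up, the work surface at z = 0. Lengths are in m, angles in rad, forces in N, time in s.
With the tool pointing down it reaches from about 0.4 to 0.85 m from the base axis. Payload 10.4 kg.
Tool frame: the origin (TCP) lies at the very end of the fingers, on their centre line; the grasp point (between the pads) lies 19 mm behind it (manip.pinch_z is the distance from the TCP to the grasp point, in m); z points along the fingers, y is the line along which they close (so a half turn about z gives the same grasp; the last joint's range is limited). The gripper opens to 87 mm and grips with 3 to 60 N. Pads are 19 mm wide; open, the fingers measure 117 mm over their backs; the gripper's body (75 mm by 190 mm) begins 51 mm behind the grasp point.
Start: joints at [1.145, 0.332, -0.065, 1.46, 0.022, 1.35, -0.088], TCP at [0.245, -0.575, 0.223] pointing down, gripper open.
Joint ranges: [-2.6, 2.6], [-0.5, 2.12], [-1.47, 1.34], [0.16, 2.42], [-1.27, 4.41], [0.06, 2.06], [-2.6, 2.6]. Speed limits (rad/s): [2.22, 2.22, 2.79, 2.79, 3.14, 3.14, 3.14].

### API

Orientations are given as a unit quaternion [x, y, z, w].
In Python, from station import manip, get_image, camera_params gives the robot as it stands. Calls block until the motion is done:
- manip.movep(position, orientation): joint-space move of the TCP to a pose.
- manip.servo_line(position, velocity=0.15, attitude=None, max_force=None): straight line of the TCP; attitude=None keeps the orientation; velocity is the mean speed in m/s. With max_force (N) it stops when the force on the tool has changed by that much, and returns True; else False.
- manip.set_joints(angles): joint-space move.
- manip.command_gripper(opening, force=None): finger opening in m; force is the grip in N (None keeps the last); returns when the fingers have stopped.
- manip.dwell(seconds).
- manip.ik(position, orientation): joint angles nearest the present ones, or None.
- get_image(name): name is "scene" or "top" or "wrist"; returns (picture, depth): 480x640x3 uint8, red, green, blue; 480x640 float32, m along the optical axis (not along the pixel's ray), 0 where there is no reading.
- camera_params(name): a dict with "fx", "fy", "cx", "cy" (pixels), "k1" (the pictures are not rectified: a ray, as slopes to the right and down, at radius r is drawn at 1 + k1 r^2 times it, then the intrinsics apply), "camera_from_world" (4x4, takes a point from world to camera coordinates); the wrist camera has in their place "tool_from_camera" (4x4, takes a point from camera to tool coordinates, whose origin is the TCP and whose axes are the flange's). Camera axes: x right, y down, z forward; pixel columns grow to the right and rows downward; lengths in m; the calibration is good to about 2 mm. A picture is of the moment at which its call begins: read the wrist's pose just before it. camera_params takes no time and is no camera call.
A pose or a line that the arm cannot do raises manip.MotionError and nothing moves.
- manip.hand_in(): hands the job in; it is judged then, once.
Readings, each from a call of its own:
- manip.read_time_s(): time.
- manip.read_joint_pos(): joint angles.
- manip.read_qvel(): joint speeds.
- manip.read_effort(): joint torques, N m.
- manip.read_tcp_pos(): TCP position.
- manip.read_ee_rot(): TCP orientation.
- manip.read_contact_force(): force on the tool from outside, world axes, zero at the start.
- manip.read_wrist_torque(): the same for the moment, N m.
- manip.read_grip_width(): finger opening in m.
- manip.read_grasp_force(): force on a finger pad.
Only numpy, scipy, OpenCV 4.12 (cv2) and the standard library are available. Lean on these libraries where they do the work, as an engineer would, in place of code of your own. Each camera call takes 0.05 s, during which the arm holds its last target. There are 200 camera calls.

### The job

Restock the counter's display case: push its tray front in once so that the latch lets go and the tray springs out, then slide every glazed picture panel that lies on the counter, one to a place, under the two sprung clips of a place in the tray, right home against the stop bar so that both clips ride over the metal edging and snap down on the glass. Then push the tray back in until it latches shut with the panels still home under their clips, and leave the other things on the counter where they are.

Things in the scene. Friction and masses are not known exactly. Their poses are not given: they have to be found in the camera images.
- case: Low wooden display case with a clear top, 200 mm deep x 376 mm wide x 80 mm high, fixed to the counter. Origin: centre of its underside. Its x axis points inwards, from front to back, the way the tray is pushed shut; y along its width, z up. The shut tray's front face is flush with the case front, at x = -100 mm.
- tray (a joint): How far the tray is out, m: 0 to 0.002 = latched shut, 0.170 = fully out (end stop), -0.011 = hard stop inwards. Push-push latch: when shut, a push of 11 mm or more (9 to 12 N; best to the hard stop), then drawn back, lets it spring out to 0.170 in 2 s; a shallower push leaves it latched. To shut, push to the hard stop and draw back: it settles latched. A spring always drives it out (7 to 8 N).
- tray_front (a point): Centre of the outer face of the tray's wooden front, with a brass push plate, 44 mm above the counter; moves with the tray, axes as the case. The front is 348 mm wide, 12 mm thick, from 6 to 74 mm above the counter. Behind it the tray's bed is blue cloth, 20 mm above the counter, with rims 10 mm high along both sides.
- seat_1 (a point): The first (case's +y end) of the tray's four places, 76 mm apart: the point on the bed where a panel's origin lies when home; moves with the tray, axes as the case (x = the way to slide a panel in, lengthways). The brass stop bar, 5 mm high, is 40 mm beyond it. With the tray out the bed is open from above, from 88 mm before it (back of the tray front) up to the clips.
- clip_1_a (a joint): Sprung clip at y +9 mm of place 1, 8 mm wide, rad: 0 = down on the empty bed, 0.08 = snapped down on a panel's glass, 0.13 = up on the edging (panel not home or off to a side). Toe 27 mm beyond the seat point, 0.7 N; its upturned lip begins 9 mm beyond it: lay a panel down with its origin 36 to 42 mm before the seat point, then slide; riding up takes 1 to 2 N a clip.
- clip_1_b (a joint): Sprung clip at y -9 mm of place 1, 8 mm wide, rad: 0 = down on the empty bed, 0.08 = snapped down on a panel's glass, 0.13 = up on the edging (panel not home or off to a side). Toe 27 mm beyond the seat point, 0.7 N; its upturned lip begins 9 mm beyond it: lay a panel down with its origin 36 to 42 mm before the seat point, then slide; riding up takes 1 to 2 N a clip.
- seat_2 (a point): The second of the tray's four places, 76 mm apart: the point on the bed where a panel's origin lies when home; moves with the tray, axes as the case (x = the way to slide a panel in, lengthways). The brass stop bar, 5 mm high, is 40 mm beyond it. With the tray out the bed is open from above, from 88 mm before it (back of the tray front) up to the clips.
- clip_2_a (a joint): Sprung clip at y +9 mm of place 2, 8 mm wide, rad: 0 = down on the empty bed, 0.08 = snapped down on a panel's glass, 0.13 = up on the edging (panel not home or off to a side). Toe 27 mm beyond the seat point, 0.7 N; its upturned lip begins 9 mm beyond it: lay a panel down with its origin 36 to 42 mm before the seat point, then slide; riding up takes 1 to 2 N a clip.
- clip_2_b (a joint): Sprung clip at y -9 mm of place 2, 8 mm wide, rad: 0 = down on the empty bed, 0.08 = snapped down on a panel's glass, 0.13 = up on the edging (panel not home or off to a side). Toe 27 mm beyond the seat point, 0.7 N; its upturned lip begins 9 mm beyond it: lay a panel down with its origin 36 to 42 mm before the seat point, then slide; riding up takes 1 to 2 N a clip.
- seat_3 (a point): The third of the tray's four places, 76 mm apart: the point on the bed where a panel's origin lies when home; moves with the tray, axes as the case (x = the way to slide a panel in, lengthways). The brass stop bar, 5 mm high, is 40 mm beyond it. With the tray out the bed is open from above, from 88 mm before it (back of the tray front) up to the clips.
- clip_3_a (a joint): Sprung clip at y +9 mm of place 3, 8 mm wide, rad: 0 = down on the empty bed, 0.08 = snapped down on a panel's glass, 0.13 = up on the edging (panel not home or off to a side). Toe 27 mm beyond the seat point, 0.7 N; its upturned lip begins 9 mm beyond it: lay a panel down with its origin 36 to 42 mm before the seat point, then slide; riding up takes 1 to 2 N a clip.
- clip_3_b (a joint): Sprung clip at y -9 mm of place 3, 8 mm wide, rad: 0 = down on the empty bed, 0.08 = snapped down on a panel's glass, 0.13 = up on the edging (panel not home or off to a side). Toe 27 mm beyond the seat point, 0.7 N; its upturned lip begins 9 mm beyond it: lay a panel down with its origin 36 to 42 mm before the seat point, then slide; riding up takes 1 to 2 N a clip.
- seat_4 (a point): The fourth (case's -y end) of the tray's four places, 76 mm apart: the point on the bed where a panel's origin lies when home; moves with the tray, axes as the case (x = the way to slide a panel in, lengthways). The brass stop bar, 5 mm high, is 40 mm beyond it. With the tray out the bed is open from above, from 88 mm before it (back of the tray front) up to the clips.
- clip_4_a (a joint): Sprung clip at y +9 mm of place 4, 8 mm wide, rad: 0 = down on the empty bed, 0.08 = snapped down on a panel's glass, 0.13 = up on the edging (panel not home or off to a side). Toe 27 mm beyond the seat point, 0.7 N; its upturned lip begins 9 mm beyond it: lay a panel down with its origin 36 to 42 mm before the seat point, then slide; riding up takes 1 to 2 N a clip.
- clip_4_b (a joint): Sprung clip at y -9 mm of place 4, 8 mm wide, rad: 0 = down on the empty bed, 0.08 = snapped down on a panel's glass, 0.13 = up on the edging (panel not home or off to a side). Toe 27 mm beyond the seat point, 0.7 N; its upturned lip begins 9 mm beyond it: lay a panel down with its origin 36 to 42 mm before the seat point, then slide; riding up takes 1 to 2 N a clip.
- panel1: Glazed picture panel, 80 x 50 x 6 mm, 50 to 100 g: glass over a blue and gilt print, 4 mm thick, in a raised brass edging 6 mm wide and 6 mm thick all round. Lies flat, print up. Origin: centre of its underside; x along its length, z up; panels are alike and may go either way round, in any place. May be absent.
- panel2: Glazed picture panel, 80 x 50 x 6 mm, 50 to 100 g: glass over a blue and gilt print, 4 mm thick, in a raised brass edging 6 mm wide and 6 mm thick all round. Lies flat, print up. Origin: centre of its underside; x along its length, z up; panels are alike and may go either way round, in any place. May be absent.
- panel3: Glazed picture panel, 80 x 50 x 6 mm, 50 to 100 g: glass over a blue and gilt print, 4 mm thick, in a raised brass edging 6 mm wide and 6 mm thick all round. Lies flat, print up. Origin: centre of its underside; x along its length, z up; panels are alike and may go either way round, in any place. May be absent.
- panel4: Glazed picture panel, 80 x 50 x 6 mm, 50 to 100 g: glass over a blue and gilt print, 4 mm thick, in a raised brass edging 6 mm wide and 6 mm thick all round. Lies flat, print up. Origin: centre of its underside; x along its length, z up; panels are alike and may go either way round, in any place. May be absent.
- bead_tin: Bystander: small closed round metal tin, 44 mm across, 34 mm high. Origin: centre of its underside.
- candle_dish: Bystander: low brass candle dish, 80 mm across, 34 mm high. Origin: centre of its underside.
- votive: Bystander: amber glass votive cup, 60 mm across, 55 mm high. Origin: centre of its underside.
- pillar: Bystander: white pillar candle, 56 mm across, 70 mm high. Origin: centre of its underside.

How it is judged:
By the outcome, as a careful person would: the job done as asked, in the order asked, and still so for the second after the job is handed in, with the robot touching nothing.
Of panel1, panel2, panel3, panel4 only 3 to 4 are there at a start; the rules pass over those that are not, and their reading is None.
At some moment in a run one of panel1, panel2, panel3, panel4 may be knocked a few centimetres aside while the robot is not near it.
It also fails if it takes over 210 s, if anything falls off the work surface, if the arm or the gripper's body presses on something with over 40 N, if the wrist force passes 120 N, or if a joint passes its speed limit or range.

## Working session

There is one attempt and no reset: what is moved stays moved. The work goes in short steps, each a Python script; the robot and the scene stay as the last script left them, time stands still between calls to the robot, and variables do not carry over. Pictures are saved under pics/ and viewed, at most 14 in all, crops included, and the job is handed in when it is done.

```bash
mkdir -p pics; ls; python3 - <<'E'
from station import manip,get_image,camera_params
import cv2,numpy as np
for n in ("top","scene"):
    p,d=get_image(n); cv2.imwrite(f"pics/{n}0.png",p[:,:,::-1]); np.save(f"{n}0.npy",d)
    c=camera_params(n); print(n,{k:(np.round(v,4).tolist()) for k,v in c.items()})
c=camera_params("wrist");print({k:(np.round(v,4).tolist()) for k,v in c.items()})
print(manip.read_ee_rot(),manip.read_tcp_pos(),manip.pinch_z,manip.read_time_s())
E
```

```text
pics
top {'fx': 575.7442, 'fy': 575.7442, 'cx': 312.9427, 'cy': 235.8926, 'k1': -0.1588, 'camera_from_world': [[0.0109, -0.9998, 0.0151, 0.0152], [-0.9987, -0.0116, -0.05, 0.5493], [0.0502, -0.0145, -0.9986, 1.1643], [0.0, 0.0, 0.0, 1.0]]}
scene {'fx': 497.1485, 'fy': 497.1485, 'cx': 317.7097, 'cy': 248.3261, 'k1': -0.0231, 'camera_from_world': [[-0.6261, 0.7794, 0.0228, 0.3116], [0.4536, 0.3879, -0.8024, -0.1964], [-0.6342, -0.492, -0.5964, 1.4086], [0.0, 0.0, 0.0, 1.0]]}
{'fx': 414.3453, 'fy': 414.3453, 'cx': 316.5337, 'cy': 242.8051, 'k1': -0.0194, 'tool_from_camera': [[0.0019, -0.9687, -0.2484, 0.0677], [1.0, 0.002, -0.0002, -0.0005], [0.0007, -0.2484, 0.9687, -0.161], [0.0, 0.0, 0.0, 1.0]]}
[ 9.79783507e-01  2.00059709e-01 -1.41176814e-04 -6.09724902e-04] [ 0.24489262 -0.57465545  0.22183581] 0.0187 0.1
```

View pics/top0.png

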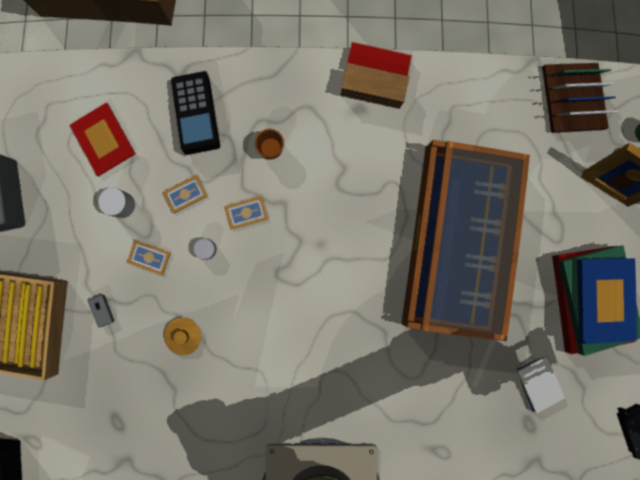

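View pics/scene0.png

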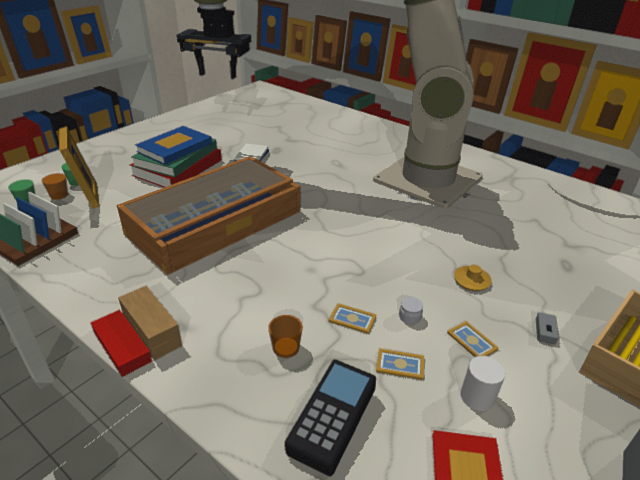

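The top view shows three panels at about (185,194), (246,212) and (149,257). The tin is at (204,248), the pillar at (112,201), the votive at (269,144) and the dish at (182,336). The case runs from (405..432) to (528,155), with its front facing left (+y) and the tray shut. The scene view agrees: three panels.

```bash
cat > h.py <<'E'
from station import manip,get_image,camera_params
import cv2,numpy as np
from scipy.spatial.transform import Rotation as R
def cam(n):
    """K, k1, world_from_camera"""
    c=camera_params(n)
    if n=="wrist":
        T=np.eye(4);T[:3,:3]=R.from_quat(manip.read_ee_rot()).as_matrix();T[:3,3]=manip.read_tcp_pos()
        W=T@np.array(c["tool_from_camera"])
    else: W=np.linalg.inv(np.array(c["camera_from_world"]))
    return np.array([[c["fx"],0,c["cx"]],[0,c["fy"],c["cy"]],[0,0,1]]),c["k1"],W
def slopes(C,px):
    K,k,W=C
    n=np.array(px,float).reshape(-1,1,2)
    return cv2.undistortPoints(n,K,np.array([k,0,0,0]))[:,0]
def plane(C,px,z):
    s=slopes(C,px);W=C[2];r=np.c_[s,np.ones(len(s))]@W[:3,:3].T;o=W[:3,3]
    return o+r*((z-o[2])/r[:,2])[:,None]
def cloud(C,d):
    v,u=np.mgrid[:480,:640];s=slopes(C,np.c_[u.ravel(),v.ravel()])
    return (np.c_[s,np.ones(len(s))]*d.reshape(-1,1)@C[2][:3,:3].T+C[2][:3,3]).reshape(480,640,3)
def snap(n,f=None):
    C=cam(n);p,d=get_image(n)
    if f: cv2.imwrite("pics/"+f,p[:,:,::-1])
    return C,p,d
def rect(P):
    """centre, (long,short), yaw of long side of world xy points"""
    (c,(w,h),a)=cv2.minAreaRect(np.float32(P[:,:2]*1000))
    a=np.radians(a)
    if h>w: w,h,a=h,w,a+np.pi/2
    return np.array(c)/1000,(w,h),(a+np.pi/2)%np.pi-np.pi/2
def panels(C,p,z=.006,amin=0):
    """closed contours of coloured blobs of panel size lying at top height z"""
    hsv=cv2.cvtColor(p,cv2.COLOR_RGB2HSV);m=((hsv[...,1]>75)&(hsv[...,2]>50)).astype(np.uint8)
    m=cv2.morphologyEx(m,cv2.MORPH_CLOSE,np.ones((3,3)))
    out=[]
    for c in cv2.findContours(m,cv2.RETR_EXTERNAL,cv2.CHAIN_APPROX_NONE)[0]:
        if cv2.contourArea(c)<200: continue
        q=cv2.convexHull(c)
        r=rect(plane(C,q[:,0],z))
        if 68<r[1][0]<92 and 40<r[1][1]<60: out.append(r)
    return out
def down(yaw):
    """tool pointing down, tool y axis (closing line) at world angle yaw+90deg; tool x at yaw"""
    return (R.from_euler('z',yaw)*R.from_euler('x',np.pi)).as_quat()
E
python3 - <<'E'
from h import *
C=cam("top");p=cv2.imread("pics/top0.png")[:,:,::-1].copy();d=np.load("top0.npy")
for r in panels(C,p): print(r)
X=cloud(C,d);hsv=cv2.cvtColor(p,cv2.COLOR_RGB2HSV)
v,u=np.mgrid[:480,:640];box=(u>395)&(u<535)&(v>135)&(v<345)
m=box&(X[...,2]>.07)&(X[...,2]<.09)
print(m.sum(),rect(X[m]),np.percentile(X[m][:,2],[5,50,95]))
m2=m&(hsv[...,1]>110)&(hsv[...,0]<20); print(m2.sum(),rect(X[m2]))
m2=cv2.morphologyEx(m2.astype(np.uint8),cv2.MORPH_OPEN,np.ones((3,3)))>0;print(rect(X[m2]))
print("counter z",np.median(X[250:300,300:380,2]))
C=cam("scene");p=cv2.imread("pics/scene0.png")[:,:,::-1].copy()
for r in panels(C,p): print("scene",r)
print(R.from_quat(manip.read_ee_rot()).as_matrix().round(3))
E
```

```text
(array([0.50130896, 0.36287253]), (81.96129608154297, 51.149024963378906), np.float64(1.2521247344429414))
(array([0.59672565, 0.16055496]), (81.61515045166016, 51.076351165771484), np.float64(-1.2809020542340108))
(array([0.63397675, 0.28960077]), (80.94963073730469, 51.03765106201172), np.float64(-1.0981929581719254))
17330 (array([ 0.54254309, -0.28679388]), (377.9130554199219, 204.01780700683594), np.float64(-0.13169624538161706)) [0.07340834 0.07784854 0.08161762]
4426 (array([ 0.54246094, -0.28658203]), (375.3554992675781, 203.7593231201172), np.float64(-0.1322192902197088))
(array([ 0.54244922, -0.28666602]), (375.30487060546875, 203.53594970703125), np.float64(-0.13268094919467366))
counter z -0.0006734159444572452
scene (array([0.63300519, 0.29161243]), (80.19216918945312, 54.808082580566406), np.float64(-1.0884351026483614))
scene (array([0.50010501, 0.36475937]), (82.11875915527344, 53.957889556884766), np.float64(1.2532378026205402))
scene (array([0.59541937, 0.16251144]), (81.42890167236328, 55.40156936645508), np.float64(-1.280414862202094))
[[ 0.92   0.392 -0.001]
 [ 0.392 -0.92   0.001]
 [-0.    -0.001 -1.   ]]
```

```bash
cat >> h.py <<'E'
c0=np.array([.5425,-.2867]);a0=-.132
ey=np.array([np.cos(a0),np.sin(a0)]);ex=np.array([ey[1],-ey[0]])
YC=np.arctan2(ex[1],ex[0])           # case x heading
def case(x,y,z): return np.r_[c0+x*ex+y*ey,z]
E
python3 - <<'E'
from h import *
for y in (YC,YC+np.pi): print(y, manip.ik(case(-.15,0,.2),down(y)), manip.ik(case(-.17,.114,.03),down(y)), manip.ik(case(-.21,-.114,.03),down(y)))
E
```

```text
-1.7027963267948967 None [-0.56900609  0.97325344  1.14857118  1.50121742 -0.91118505  1.26731039
 -2.5777934 ] [ 1.20721043  0.63003407 -1.38021875  2.03207356  0.70938752  1.09327632
  2.50459465]
1.4387963267948964 [ 0.65634189  0.30130198 -0.59671431  1.59330855  0.17391282  1.30060792
 -0.09799279] [ 0.55049347  0.7136703  -0.62092478  1.43042169  0.43339828  1.13579002
 -0.26980644] [ 0.63055978  0.25326516 -0.63941225  2.05250719  0.19307044  0.89348246
 -0.24731916]
```

```bash
cat >> h.py <<'E'
YT=YC+np.pi; Q=down(YT)
E
python3 - <<'E'
from h import *
manip.command_gripper(0.0,20)
manip.movep(case(-.16,0,.2),Q)
manip.servo_line(case(-.16,0,.034),.15)
print(manip.servo_line(case(-.1095+.018,0,.034),.04,max_force=22))
t=manip.read_tcp_pos();print("reached case x",(t[:2]-c0)@ex+.0095+.1, manip.read_contact_force())
manip.servo_line(case(-.35,0,.034),.15)
manip.servo_line(case(-.37,0,.2),.2)
manip.movep(case(-.24,0,.34),Q)
C,p,d=snap("wrist","w1.png");np.save("w1.npy",d)
C,p,d=snap("top","top1.png");np.save("top1.npy",d)
for r in panels(C,p): print(r)
X=cloud(C,d);u=(X[...,:2]-c0)@ex;v=(X[...,:2]-c0)@ey
m=(abs(v)<.15)&(u>-.33)&(u<-.1)&(X[...,2]>.065)&(X[...,2]<.085)
print("front top u range",np.percentile(u[m],[2,50,98]),m.sum(),manip.read_tcp_pos(),manip.read_time_s())
E
```

```text
True
reached case x 0.007591090902799774 [1.68965313 6.48066267 2.61734095]
(array([0.50143011, 0.36296982]), (82.0534439086914, 51.738624572753906), np.float64(1.2428022058890646))
(array([0.59674615, 0.16066209]), (81.06104278564453, 51.625667572021484), np.float64(-1.2710968943115843))
(array([0.63422211, 0.28919629]), (81.29161071777344, 51.98945999145508), np.float64(-1.085103854309322))
front top u range [-0.27065372 -0.26594865 -0.25921848] 663 [ 0.57369241 -0.04702741  0.33801113] 10.0167
```

View pics/w1.png

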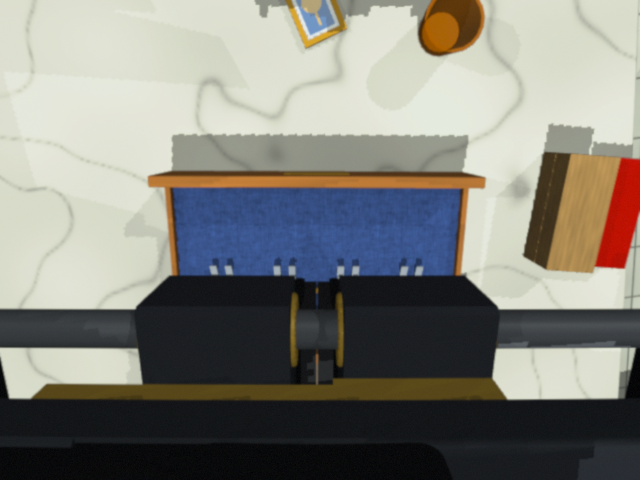

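The tray is out (front at case x ≈ -0.270). The clip lips sit near row 268, at columns (214,229), (278,292), (341,355) and (404,419), so seats 4 to 1 run left to right. Next I'll check the seat line and bystanders, then pick the first panel.

```bash
cat >> h.py <<'E'
SX=-.17
def look():
    C,p,d=snap("top");return panels(C,p)
def pick(r,off=0.,z=.003):
    """grasp across the short side, off m along tool +x from the centre; returns off"""
    c,_,a=r; a=min((a+k*np.pi for k in(-1,0,1)),key=lambda t:abs(t-YT)); q=down(a)
    g=c+off*np.array([np.cos(a),np.sin(a)])
    manip.command_gripper(.070,30)
    manip.movep(np.r_[g,.16],q)
    manip.servo_line(np.r_[g,.03],.15); print("hit" if manip.servo_line(np.r_[g,z],.04,max_force=10) else "clear")
    manip.command_gripper(.0,30); print("width",manip.read_grip_width(),"force",manip.read_grasp_force())
    manip.servo_line(np.r_[g,.16],.15); print("width",manip.read_grip_width())
def fx(t): return (np.array(t)[:2]-c0)@ex
def place(sy,off=0.):
    P=lambda dx,z: case(SX+dx-off,sy,z)      # tool +x is case -x
    manip.movep(P(-.040,.16),Q)
    manip.servo_line(P(-.040,.032),.12); print("down",manip.servo_line(P(-.040,.0225),.02,max_force=3),manip.read_tcp_pos()[2])
    print("slide",manip.servo_line(P(.002,manip.read_tcp_pos()[2]),.03,max_force=11),"dx",fx(manip.read_tcp_pos())-SX+off,manip.read_contact_force())
def release(sy):
    manip.command_gripper(.058)
    t=manip.read_tcp_pos(); manip.servo_line(np.r_[t[:2],.12],.15)
E
python3 - <<'E'
from h import *
C=cam("wrist")   # arm has not moved since w1
for px in ((214+229)/2,(278+292)/2,(341+355)/2,(404+419)/2):
    w=plane(C,[[px,268]],.027)[0,:2]-c0; print("lip x,y",w@ex-SX,w@ey)
w=plane(C,[[173,230],[461,230]],.03)[:,:2]-c0;print("bed edges",w@ey)
d=np.load("top1.npy");X=cloud(cam("top"),d)
m=(X[...,2]>.025)&(X[...,1]>.1)&(X[...,1]<.5)&(X[...,0]>.35)&(X[...,0]<.75)
n,l,s,c=cv2.connectedComponentsWithStats(m.astype(np.uint8))
for i in range(1,n):
    if s[i,4]>60:
        Y=X[l==i]; print(Y[:,:2].min(0),Y[:,:2].max(0),Y[:,2].max())
r=min(look(),key=lambda r:r[0][1]); print(r)
pick(r)
place(.114)
snap("wrist","w2.png")
E
```

```text
lip x,y 0.012526378156963586 -0.1151361139810826
lip x,y 0.012063351946211415 -0.039095190269127035
lip x,y 0.011633560279195237 0.03615142949951731
lip x,y 0.011228930872747928 0.1120078163025818
bed edges [-0.16859895  0.16599297]
[0.71542812 0.21603652] [0.74999367 0.29869418] 0.05712059450679008
[0.70322386 0.10036664] [0.74923536 0.14014545] 0.058626087510017966
[0.5828091  0.39369696] [0.6393349  0.44992878] 0.07525887344050752
[0.50083568 0.22188395] [0.54169357 0.26418058] 0.038586823901684664
(array([0.59671765, 0.16056961]), (81.14942932128906, 51.63631820678711), np.float64(-1.2807354735078262))
clear
width 0.04906751918536245 force 30.00023066997528
width 0.04911393370291192
down True 0.023053533377144254
slide False dx 0.0019026600435070595 [0.8526102  2.96259261 4.74056755]
```

View pics/w2.png

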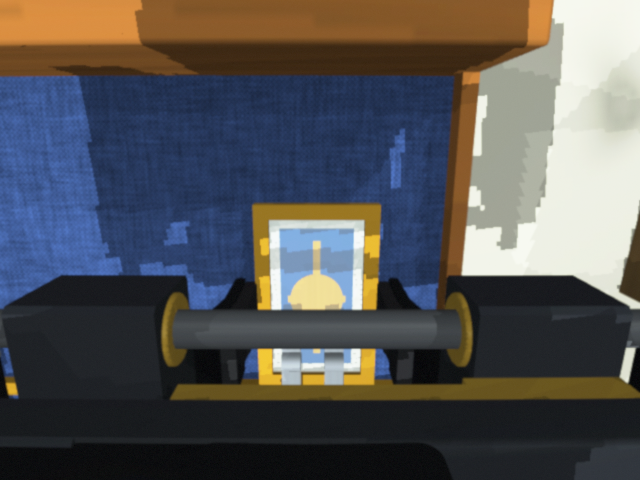

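Panel 1 is in place 1. Its two clips show at columns ~290 and ~334, inside the glass (columns 270 to 362). Next I release it and press its rear edge with closed fingers to make sure it is home.

```bash
cat >> h.py <<'E'
def nudge(sy,f=6):
    """press the panel's rear edge home with closed fingers"""
    manip.command_gripper(0)
    manip.movep(case(SX-.060,sy,.12),Q)
    manip.servo_line(case(SX-.060,sy,.023),.12)
    h=manip.servo_line(case(SX-.040-.0095+.004,sy,.023),.02,max_force=f)
    print("nudge",h,"rear edge dx",fx(manip.read_tcp_pos())+.0095+.040-SX,manip.read_contact_force())
    manip.servo_line(case(SX-.060,sy,.023),.1); manip.servo_line(case(SX-.060,sy,.16),.15)
E
python3 - <<'E'
from h import *
release(.114); nudge(.1125)
for r in look(): print(r)
snap("wrist","w3.png"); print(manip.read_time_s())
E
```

```text
nudge True rear edge dx -0.001662930925986128 [0.3577866  1.03661049 0.92138114]
(array([0.50130896, 0.36287253]), (81.96129608154297, 51.149024963378906), np.float64(1.2521247344429414))
(array([0.63413489, 0.28931271]), (81.5952377319336, 51.03739929199219), np.float64(-1.0979076004611237))
26.0917
```

View pics/w3.png

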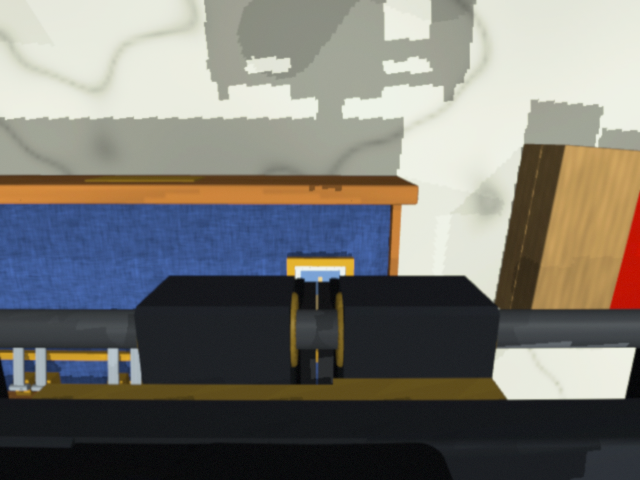

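Panel 1 is still home at the right, and the empty clips at columns ~18, 40, 112 and 135 belong to places 3 and 2. The other two panels haven't moved, so I do the next one.

```bash
python3 - <<'E'
from h import *
r=max(look(),key=lambda r:r[0][0]); print(r)
pick(r); place(.0365); release(.0365); nudge(.0365)
L=look(); print(L)
r=max(L,key=lambda r:r[0][1])
pick(r,-.015); place(-.0395,-.015); release(-.0395); nudge(-.0395)
print(look(),manip.read_time_s())
manip.movep(case(-.33,0.03,.30),Q)
snap("wrist","w4.png");C,p,d=snap("scene","s4.png");cv2.imwrite("pics/s4c.png",cv2.resize(p[140:300,90:330,::-1],None,fx=3,fy=3))
C,p,d=snap("top","t4.png"); cv2.imwrite("pics/t4c.png",cv2.resize(p[120:360,300:540,::-1],None,fx=2.5,fy=2.5)); print(panels(C,p))
E
```

```text
(array([0.63413489, 0.28931271]), (81.5952377319336, 51.03739929199219), np.float64(-1.0979076004611237))
clear
width 0.04950031796413071 force 29.99855786561966
width 0.048795018947169845
down True 0.022983500568405195
slide False dx 0.002121600206194063 [1.73155877 2.75925253 4.56804047]
nudge True rear edge dx -0.0017912725357848158 [0.32709263 2.47154044 0.62052223]
[(array([0.5012442 , 0.36289389]), (81.96129608154297, 51.285400390625), np.float64(1.2521247344429414))]
clear
width 0.04896530623092113 force 29.97685343027115
width 0.048821979028460874
down True 0.02299729333218545
slide False dx 0.0008323640027086271 [1.14234099 6.73776482 5.02134113]
nudge True rear edge dx -0.0019186309889696052 [0.98767423 2.41258618 1.28284165]
[] 59.7167
[]
```

View pics/w4.png

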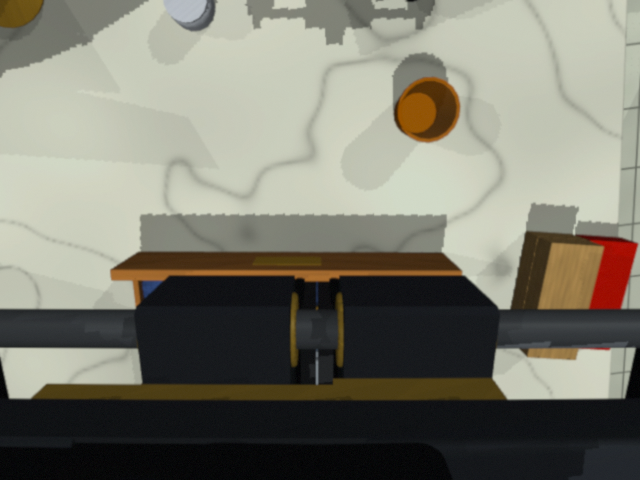

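View pics/t4c.png

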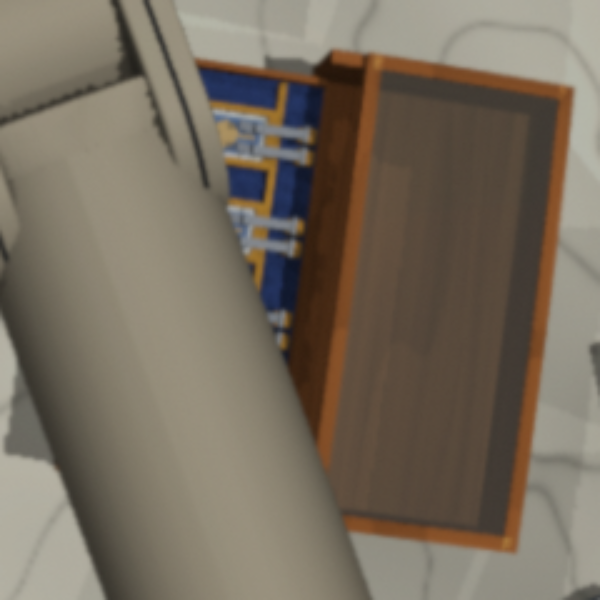

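Panels 1 and 2 have their edging against the stop bar, with the clips over the glass, and the third is hidden by the arm. I'll take one unobstructed close view.

```bash
python3 - <<'E'
from h import *
manip.movep(case(-.09,0.03,.27),Q)
C,p,d=snap("wrist","w5.png")
E
```

```text
(no output)
```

View pics/w5.png

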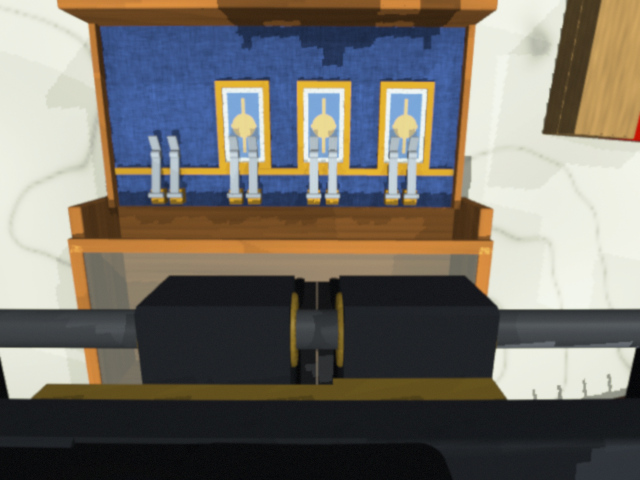

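All three panels (columns ~243, 323 and 406) lie against the stop bar at row 171, with both clips on the glass. Place 4 is empty. Now I shut the tray.

```bash
python3 - <<'E'
from h import *
manip.command_gripper(0)
manip.movep(case(-.33,0,.2),Q)
manip.servo_line(case(-.33,0,.034),.15)
print(manip.servo_line(case(-.12,0,.034),.07,max_force=25))
print(manip.servo_line(case(-.092,0,.034),.03,max_force=18))
print("front at",fx(manip.read_tcp_pos())+.0095+.1,manip.read_contact_force())
manip.servo_line(case(-.16,0,.034),.05); print(manip.read_contact_force())
manip.servo_line(case(-.20,0,.2),.15)
manip.movep(case(.06,.03,.27),Q)
C,p,d=snap("wrist","w6.png");C,p,d=snap("top","t6.png")
X=cloud(C,d);u=(X[...,:2]-c0)@ex;v=(X[...,:2]-c0)@ey
m=(abs(v)<.15)&(u>-.33)&(u<-.115)&(X[...,2]>.04)&(X[...,2]<.085);print("out points",m.sum(),manip.read_time_s())
E
```

```text
False
True
front at 0.007496460024328286 [1.04040953 5.95370239 3.43902596]
[0.11172018 0.54528787 0.55285452]
out points 0 71.875
```

View pics/w6.png

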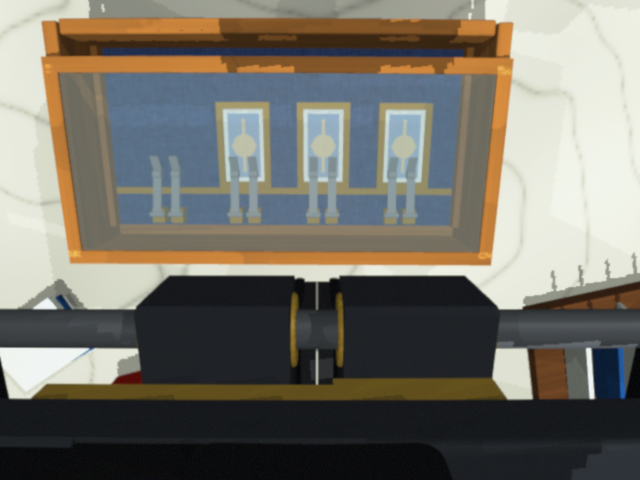

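View pics/t6.png

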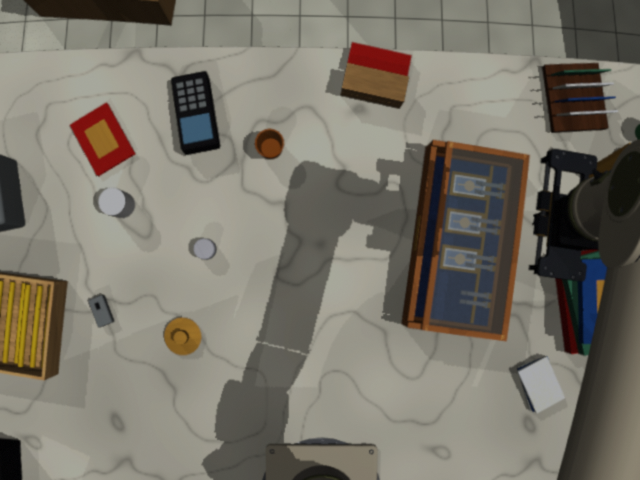

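The tray is latched shut, flush with the case. The three panels are against the stop bar under their clips, and the bystanders sit where they started. I'm handing in.

```bash
python3 -c "
from h import *
print(manip.hand_in())"
```

```text
the job is handed in; nothing more can be done
None
```

The job is handed in, with no verdict returned: all three panels on the counter are home under their clips in places 1 to 3, the tray is latched shut, and the other things are where they were.

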